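# Show which tools come next

### The job

Show a trainee the tools for the next rivet hole, in order of use: point with the fingertips from a few centimetres above the middle of the centre punch, then of the blue deburring tool, then of the copper-coloured sheet holder, for two seconds each, and finish still pointing at the last one. Lift the fingertips about 15 cm above the mat between one tool and the next, and do not bring them down over any other tool. Only point: none of the tools is touched, moved or picked up.

Things in the scene. Friction and masses are not known exactly. Their poses are not given: they have to be found in the camera images.
- mat_centre (a point): centre of the top face of a fixed grey rubber tool mat, 200 mm (its x) by 500 mm (its y), 4 mm thick, lying on the bench; z up. The six tools lie side by side on it in a row along its y, 70 to 95 mm apart, in any order, each roughly along the mat's x.
- centre_punch: centre punch: mottled grey steel rod with a long tapered point, 12 mm thick, 108 mm long, lying loose on the mat (shorter and thicker than the scriber). Its origin is at the middle of its length, on the underside, where it lies on the mat; z is up while it lies there; y runs along its length.
- deburrer: swivel deburring tool: dark blue handle with a thin steel blade end, 15 mm thick, 126 mm long, lying loose on the mat. Its origin is at the middle of its length, on the underside, where it lies on the mat; z is up while it lies there; y runs along its length.
- copper_holder: spring sheet holder (temporary rivet clamp), copper-coloured (reddish) body with a grey plunger end, 12 mm wide, 12 mm high, 64 mm long, lying loose on the mat. Its origin is at the middle of its length, on the underside, where it lies on the mat; z is up while it lies there; y runs along its length. The three holders differ only in colour.
- scriber: steel scriber, not to be pointed at: grey steel, 10 mm thick, 141 mm long, thin and pointed, lying loose on the mat. Its origin is at the middle of its length, on the underside, where it lies on the mat; z is up while it lies there; y runs along its length.
- brass_holder: not to be pointed at: spring sheet holder (temporary rivet clamp), brass-coloured (yellowish) body with a grey plunger end, 12 mm wide, 12 mm high, 63 mm long, lying loose on the mat. Its origin is at the middle of its length, on the underside, where it lies on the mat; z is up while it lies there; y runs along its length. The three holders differ only in colour.
- black_holder: not to be pointed at: spring sheet holder (temporary rivet clamp), black body with a grey plunger end, 12 mm wide, 12 mm high, 64 mm long, lying loose on the mat. Its origin is at the middle of its length, on the underside, where it lies on the mat; z is up while it lies there; y runs along its length. The three holders differ only in colour.
Not all that is in view belongs to the job. Leave any red look-alike of the centre_punch alone.

How it is judged (in metres and radians):
On the way, in this order (a step that is already met when the one before it is completed fails the run):
1. point at the centre punch and dwell (horizontal distance between the grasp point and centre_punch below 0.025 m and z of the grasp point in the frame of mat_centre between 0.035 and 0.113 m), for 1.5 s.
2. the fingers are raised clear of the mat (z of the grasp point in the frame of mat_centre above 0.12 m), for 0.05 s.
3. point at the blue deburring tool and dwell (horizontal distance between the grasp point and deburrer below 0.025 m and z of the grasp point in the frame of mat_centre between 0.035 and 0.113 m), for 1.5 s.
4. the fingers are raised clear of the mat (z of the grasp point in the frame of mat_centre above 0.12 m), for 0.05 s.
5. point at the copper-coloured sheet holder and dwell (horizontal distance between the grasp point and copper_holder below 0.025 m and z of the grasp point in the frame of mat_centre between 0.035 and 0.113 m), for 1.5 s.
At the end, for the whole second after the job is handed in: The grasp point between the fingers (about 19 mm behind the tips) is within 25 mm horizontally of the middle of the copper-coloured holder and 35 to 113 mm above the mat, and all six tools are at rest within 5 mm of where they began (all of step 5 and distance of each of centre_punch, deburrer, copper_holder, scriber, brass_holder, black_holder from where it was at the start of the episode below 0.005 m and linear speed of each of centre_punch, deburrer, copper_holder, scriber, brass_holder, black_holder below 0.02 m/s); the robot touches nothing.
It fails at once if a tool on the mat is touched (contact force between any of the fingers, the arm and centre_punch above 0.3 N or contact force between any of the fingers, the arm and deburrer above 0.3 N or contact force between any of the fingers, the arm and copper_holder above 0.3 N or contact force between any of the fingers, the arm and scriber above 0.3 N or contact force between any of the fingers, the arm and brass_holder above 0.3 N or contact force between any of the fingers, the arm and black_holder above 0.3 N).
It fails at once if a tool is moved or lifted (more than 8 mm) (distance of any of centre_punch, deburrer, copper_holder, scriber, brass_holder, black_holder from where it was at the start of the episode above 0.008 m).
It fails at once if the fingers come down over a tool that was not asked for (grasp point within 25 mm horizontally of its middle and less than 85 mm above the mat) ((horizontal distance between the grasp point and scriber below 0.025 m and z of the grasp point in the frame of mat_centre below 0.085 m) or (horizontal distance between the grasp point and brass_holder below 0.025 m and z of the grasp point in the frame of mat_centre below 0.085 m) or (horizontal distance between the grasp point and black_holder below 0.025 m and z of the grasp point in the frame of mat_centre below 0.085 m)).
It also fails if it takes over 54 s, if anything falls off the work surface, if the arm or the gripper's body presses on something with over 40 N, if the wrist force passes 120 N, or if a joint passes its speed limit or range.

### The arm

A 6-joint arm with a two-finger parallel gripper is mounted at the origin on the work surface; the furniture and walls round the work are solid. World frame = base frame: x ahead of the robot, y to its left, z up, the work surface at z = 0. Lengths are in m, angles in degrees, forces in N, time in s.
With the tool pointing down it reaches from about 0.3 to 0.75 m from the base axis. Payload 8.5 kg.
Tool frame: the origin (TCP) lies at the very end of the fingers, on their centre line; the grasp point (between the pads) lies 19 mm behind it (env.tcp_to_grasp is the distance from the TCP to the grasp point, in m); z points along the fingers, y is the line along which they close (so a half turn about z gives the same grasp; the last joint's range is limited). The gripper opens to 85 mm and grips with 20 to 120 N. Pads are 22 mm wide; open, the fingers measure 114 mm over their backs; the gripper's body (76 mm by 85 mm) begins 54 mm behind the grasp point. The pads swing forward as they close: fully open they stand 13 mm farther back than shut.
Start: joints at [56.878, 21.807, 74.336, -0, 83.858, -12.336], TCP at [0.195, 0.514, 0.231] pointing down, gripper open.
Joint ranges: [-178.18, 178.18], [-50.72, 133.34], [12.68, 142.11], [-81.47, 261.47], [9.98, 163.14], [-165.26, 165.26]. Speed limits (degrees/s): [136.94, 136.94, 180, 180, 180, 180].

### API

Orientations are given as a 3x3 rotation matrix whose columns are the frame's x, y, z axes.
In Python, from rig import status, get_image, env gives the robot as it stands.
- The arm moves only by the shell command python3 -m handwheel 'ROWS' [FORCE]. ROWS is text: rows parted by semicolons, each of 7 numbers parted by spaces: the shift along the world's x, y, z in cm, then the turn, a rotation vector about the world's x, y, z in degrees, then the opening, from 0 (shut) to 1 (fully open). In form: dx dy dz wx wy wz gripper; .... A call has 1 to 8 rows; each row is the pose to reach, as a shift and turn from the pose commanded when the call began; what a row does not reach only later rows make up. A row lasts 1/12 s, in which the tool goes at most 41.7 mm and 7.16 degrees, less where a joint would pass 70% of its speed; a pose out of reach is approached as far as the arm can. A call with a gripper value outside its range is refused whole. The fingers move at their own pace and stop on an object; FORCE is the grip in N (left out, the last holds). Time passes only in rows, so rows that repeat a pose let the fingers close. It gives the time, the measured TCP pose, the force, the opening and the grip force at its end, in the units of the state.
- status.observe(): the state, without advancing time (a new reading comes with each control period).
- get_image(name): name is "side" or "top" or "wrist"; returns a dict with "color" (400x640x3 uint8, red, green, blue), "vertical_fov" (degrees; the focal length in pixels is half the picture's height over the tangent of half this angle, whatever the lens; pixels are square), "cx", "cy" (the principal point, pixels), "xyz" and "orientation" of the camera in the world. Camera axes: x right, y down, z forward; pixel columns grow to the right and rows downward; lengths in m; the calibration is good to about 2 mm. A picture is of the moment at which its call begins. There is no depth.
- env.close_job(): hands the job in; it is judged then, once.
The state is a dict: "time_s": time; "q": joint angles; "qvel": joint speeds; "joint_efforts": joint torques, N m; "position": TCP position; "tool_rot": TCP orientation; "ft_force": force on the tool from outside, world axes, zero at the start; "wrist_torque": the same for the moment, N m; "grip_width": finger opening in m; "gripper_force": force on a finger pad.
Only numpy, scipy, OpenCV 4.12 (cv2) and the standard library are available. Lean on these libraries where they do the work, as an engineer would, in place of code of your own. Each camera call takes 0.05 s, during which the arm holds its last target. There are 200 camera calls.

## Working session

There is one attempt and no reset: what is moved stays moved. The work goes in short steps, Python scripts to look and compute and a shell command to move; the robot and the scene stay as the last step left them, time stands still between calls to the robot, and variables do not carry over. Pictures are saved under pics/ and viewed, at most 10 in all, crops included, and the job is handed in when it is done.

```bash
ls; mkdir -p pics
cat > h.py <<'E'
import numpy as np, cv2
from rig import status,get_image,env
def ray(im,u,v,z):
    H=im["color"].shape[0]; f=H/2/np.tan(np.radians(im["vertical_fov"])/2)
    d=np.array(im["orientation"])@np.array([(u-im["cx"])/f,(v-im["cy"])/f,1])
    o=np.array(im["xyz"]); return o+d*(z-o[2])/d[2]
E
python3 - <<'E'
from h import *
import pickle
for n in("top","side"):
    im=get_image(n); pickle.dump(im,open(n+".pkl","wb")); cv2.imwrite(f"pics/{n}1.png",im["color"][:,:,::-1])
    print(n,im["xyz"],im["vertical_fov"],im["cx"],im["cy"],np.round(im["orientation"],3).tolist())
print(status.observe())
E
```

```text
pics
top [ 0.35996631 -0.01247857  1.02333114] 47.08464861836653 325.9199781705555 195.43758346832334 [[0.013, -0.991, 0.132], [-1.0, -0.011, 0.012], [-0.01, -0.132, -0.991]]
side [-0.03050318  1.03998138  0.49649057] 47.226721374054705 311.7598386595326 195.35417189377955 [[-0.902, -0.162, 0.399], [-0.431, 0.308, -0.848], [0.014, -0.938, -0.348]]
{'time_s': 0.1, 'q': array([ 5.68781238e+01,  2.18382209e+01,  7.43787139e+01,  2.65025910e-03,
        8.38587241e+01, -1.23355949e+01]), 'qvel': array([ 0.03656457, -0.06426808, -0.12963533, -0.02165523,  0.02994737,
        0.00838255]), 'joint_efforts': array([ 4.29127205e-03, -4.49219549e+01, -2.31658834e+01, -1.02487252e-04,
        3.64823711e-03, -2.64799276e-06]), 'position': array([0.19503135, 0.51398497, 0.23077329]), 'tool_rot': array([[-9.34908784e-01,  3.54887290e-01, -7.60064704e-04],
       [ 3.54887953e-01,  9.34908216e-01, -1.08079809e-03],
       [ 3.27029231e-04, -1.28018544e-03, -9.99999127e-01]]), 'ft_force': array([-0.5025362 , -1.17913155, -0.23172318]), 'wrist_torque': array([ 0.03030914,  0.02512384, -0.00266488]), 'gripper_force': 0.0, 'grip_width': 0.08527824804536024}
```

View pics/top1.png

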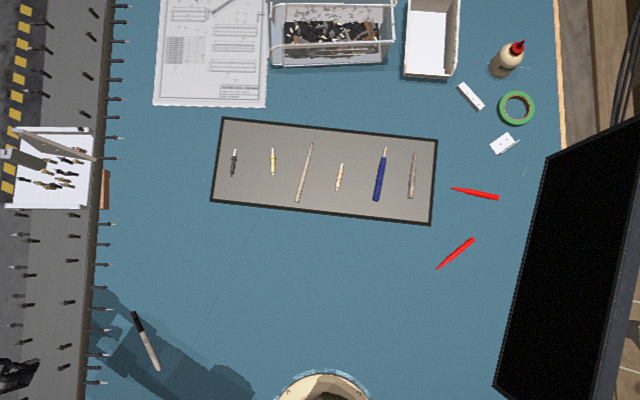

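The top view shows the mat with six tools. From left to right: black holder (234,162), holder (272,161), long thin rod (304,172), holder (340,177), blue deburrer (380,174), short thick rod (412,175). There are two red decoys off the mat. The candidates for copper are the holders at 272 and 340, and for the punch the rods at 304 and 412. I'll enlarge the image to tell them apart.

Run:
```python
from h import *
import pickle
im=pickle.load(open("top.pkl","rb")); c=im["color"]
s=cv2.resize(c[110:230,200:450],None,fx=3.2,fy=3.2,interpolation=cv2.INTER_CUBIC)
cv2.imwrite("pics/crop1.png",s[:,:,::-1])
hsv=cv2.cvtColor(c,cv2.COLOR_RGB2HSV)
# mat interior via corners; tools = pixels differing from local mat grey
corn=np.array([[223,120],[436,141],[430,222],[212,200]])
m=np.zeros(c.shape[:2],np.uint8); cv2.fillPoly(m,[corn],255); m=cv2.erode(m,np.ones((9,9)))
med=np.median(c[m>0],axis=0); d=np.abs(c.astype(int)-med).max(2)
b=((d>22)&(m>0)).astype(np.uint8); b=cv2.morphologyEx(b,cv2.MORPH_CLOSE,np.ones((5,3)))
n,l,st,ce=cv2.connectedComponentsWithStats(b)
for i in range(1,n):
    if st[i,4]<25: continue
    ys,xs=np.where(l==i); p=np.c_[xs,ys].astype(float); mu=p.mean(0); a=np.linalg.svd(p-mu,full_matrices=False)[2][0]
    t=(p-mu)@a; e=[mu+a*t.min(),mu+a*t.max()]; mid=(e[0]+e[1])/2
    E=[ray(im,*x,.010) for x in e]
    print(np.round(mid),np.round(ray(im,*mid,.010),4),"len",round(np.linalg.norm(E[0]-E[1]),3),"rgb",c[l==i].mean(0).round(), "sat",np.round(hsv[l==i].mean(0)))
print([ray(im,*x,.004).round(3).tolist() for x in corn.tolist()])
```

```text
[304. 172.] [0.5468 0.0491 0.01  ] len 0.139 rgb [191. 174. 159.] sat [ 14.  42. 191.]
[380. 174.] [ 0.5448 -0.121   0.01  ] len 0.125 rgb [ 78.  82. 124.] sat [103. 105. 127.]
[233. 163.] [0.5673 0.2096 0.01  ] len 0.063 rgb [116. 110. 102.] sat [ 18.  32. 116.]
[273. 161.] [0.5717 0.1207 0.01  ] len 0.06 rgb [200. 186. 147.] sat [ 21.  65. 200.]
[412. 176.] [ 0.5418 -0.1916  0.01  ] len 0.103 rgb [147. 135. 124.] sat [ 14.  40. 147.]
[339. 177.] [ 0.5377 -0.0292  0.01  ] len 0.063 rgb [212. 190. 169.] sat [ 16.  52. 212.]
[[0.668, 0.238, 0.004], [0.623, -0.249, 0.004], [0.439, -0.232, 0.004], [0.482, 0.255, 0.004]]
```

View pics/crop1.png

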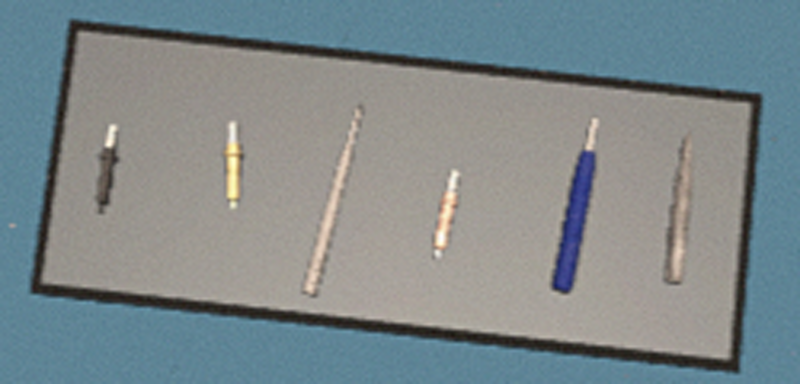

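View pics/side1.png

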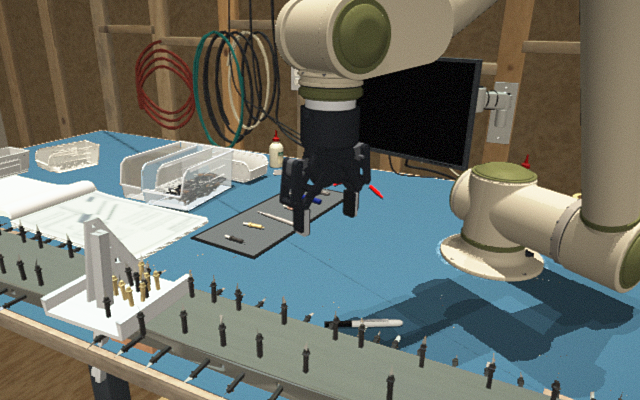

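The pictures and the numbers agree. The copper holder is the reddish one at (340,177), 63 mm long, while (272,161) is yellow brass. The punch is the shorter, thicker rod at (412,176), 103 mm long, and the scriber at (304,172) is 139 mm. The spacings are 71–92 mm, as stated.

Targets (x,y):
- **Punch:** (.542,-.192)
- **Deburrer:** (.545,-.121)
- **Copper holder:** (.538,-.029)

I'll travel high with the gripper shut.

```bash
python3 -m handwheel '0.5 -1 0 0 0 0 0; 1.5 -3 0 0 0 0 0; 3 -6 0 0 0 0 0; 4.5 -9 0 0 0 0 0; 6 -12 0 0 0 0 0; 7.4 -15 0 0 0 0 0; 8.3 -17 0 0 0 0 0; 8.7 -17.6 0 0 0 0 0'
```

```text
time_s: 0.77
position: [0.2829, 0.3354, 0.2313]
tool_rot: [[-0.934, 0.357, -0.0], [0.357, 0.934, -0.001], [-0.0, -0.001, -1.0]]
ft_force: [0.1, 0.7, -0.1]
grip_width: -0.0002
gripper_force: 0.0
```

```bash
M='x'; python3 -m handwheel '0.7 -1.3 0 0 0 0 0; 2 -4 0 0 0 0 0; 3.5 -7 0 0 0 0 0; 5 -10 0 0 0 0 0; 6.5 -13 0 0 0 0 0; 7.7 -15.6 0 0 0 0 0; 8.4 -17 0 0 0 0 0; 8.7 -17.6 0 0 0 0 0' && python3 -m handwheel '0.7 -1.3 0 0 0 0 0; 2 -4 0 0 0 0 0; 3.5 -7 0 0 0 0 0; 5 -10 0 0 0 0 0; 6.5 -13 0 0 0 0 0; 7.7 -15.6 0 0 0 0 0; 8.4 -17 0 0 0 0 0; 8.7 -17.6 0 0 0 0 0' && python3 -m handwheel '0.7 -1.3 0 0 0 0 0; 2 -4 0 0 0 0 0; 3.5 -7 0 0 0 0 0; 5 -10 0 0 0 0 0; 6.5 -13 0 0 0 0 0; 7.7 -15.6 0 0 0 0 0; 8.4 -17 0 0 0 0 0; 8.7 -17.6 0 0 0 0 0'
```

```text
time_s: 1.43
position: [0.3699, 0.1606, 0.2312]
tool_rot: [[-0.934, 0.357, 0.0], [0.357, 0.934, -0.0], [-0.0, -0.0, -1.0]]
ft_force: [-0.9, 0.2, 0.2]
grip_width: 0.0
gripper_force: 0.0
time_s: 2.1
position: [0.457, -0.015, 0.231]
tool_rot: [[-0.934, 0.356, -0.0], [0.356, 0.934, 0.0], [0.0, -0.0, -1.0]]
ft_force: [-0.3, 0.5, 0.2]
grip_width: -0.0002
gripper_force: 0.0
time_s: 2.77
position: [0.544, -0.191, 0.2307]
tool_rot: [[-0.935, 0.355, -0.0], [0.355, 0.935, 0.0], [0.0, 0.0, -1.0]]
ft_force: [-0.3, 0.5, -0.1]
grip_width: -0.0001
gripper_force: 0.0
```

Before coming down I'll check the position with the wrist camera.

Run:
```python
from h import *
im=get_image("wrist"); c=im["color"].copy()
R=np.array(im["orientation"]); f=200/np.tan(np.radians(im["vertical_fov"])/2)
for p in [(.542,-.192,.01),(.545,-.121,.01),(.538,-.029,.01)]:
    v=R.T@(np.array(p)-im["xyz"]); u=(v[0]/v[2]*f+im["cx"],v[1]/v[2]*f+im["cy"]); print(p,np.round(u))
    if v[2]>0: cv2.circle(c,(int(u[0]),int(u[1])),5,(255,0,255),1)
cv2.imwrite("pics/w1.png",c[:,:,::-1])
```

```text
(0.542, -0.192, 0.01) [324. 168.]
(0.545, -0.121, 0.01) [384. 149.]
(0.538, -0.029, 0.01) [461. 113.]
```

View pics/w1.png

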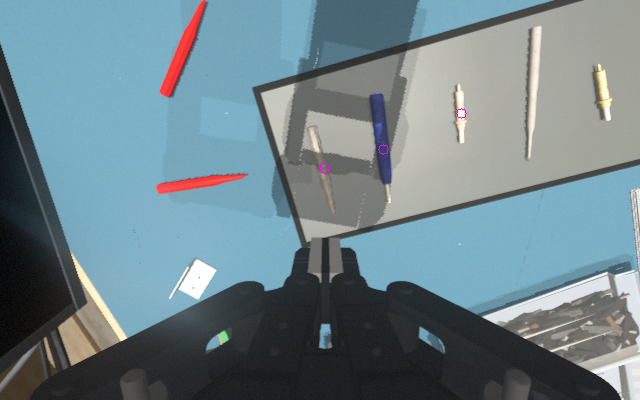

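The wrist view confirms it: the markers at (324,168), (384,149) and (461,113) sit at the middles of the punch, the deburrer and the reddish holder. I'll descend over the punch and dwell there.

```bash
python3 -m handwheel '-0.1 0 -1 0 0 0 0; -0.2 -0.1 -3.5 0 0 0 0; -0.2 -0.1 -6.5 0 0 0 0; -0.2 -0.1 -9.5 0 0 0 0; -0.2 -0.1 -12.5 0 0 0 0; -0.2 -0.1 -15 0 0 0 0; -0.2 -0.1 -16.4 0 0 0 0; -0.2 -0.1 -17 0 0 0 0'
python3 -m handwheel '0 0 0 0 0 0 0; 0 0 0 0 0 0 0; 0 0 0 0 0 0 0; 0 0 0 0 0 0 0; 0 0 0 0 0 0 0; 0 0 0 0 0 0 0; 0 0 0 0 0 0 0; 0 0 0 0 0 0 0' >/dev/null
python3 -m handwheel '0 0 0 0 0 0 0; 0 0 0 0 0 0 0; 0 0 0 0 0 0 0; 0 0 0 0 0 0 0; 0 0 0 0 0 0 0; 0 0 0 0 0 0 0; 0 0 0 0 0 0 0; 0 0 0 0 0 0 0' >/dev/null
python3 -m handwheel '0 0 0 0 0 0 0; 0 0 0 0 0 0 0; 0 0 0 0 0 0 0; 0 0 0 0 0 0 0; 0 0 0 0 0 0 0; 0 0 0 0 0 0 0; 0 0 0 0 0 0 0; 0 0 0 0 0 0 0'
python3 - <<'E'
from h import *
cv2.imwrite("pics/s2.png",cv2.resize(get_image("side")["color"][120:280,170:410],None,fx=3,fy=3)[:,:,::-1])
E
```

```text
time_s: 3.48
position: [0.5401, -0.1887, 0.0594]
tool_rot: [[-0.935, 0.353, -0.003], [0.353, 0.935, 0.002], [0.004, 0.001, -1.0]]
ft_force: [-0.2, -0.1, 0.2]
grip_width: -0.0002
gripper_force: 0.0
time_s: 5.48
position: [0.5412, -0.1908, 0.0613]
tool_rot: [[-0.935, 0.355, -0.0], [0.355, 0.935, 0.0], [0.0, 0.0, -1.0]]
ft_force: [0.3, 0.3, -0.0]
grip_width: -0.0001
gripper_force: 0.0
```

View pics/s2.png

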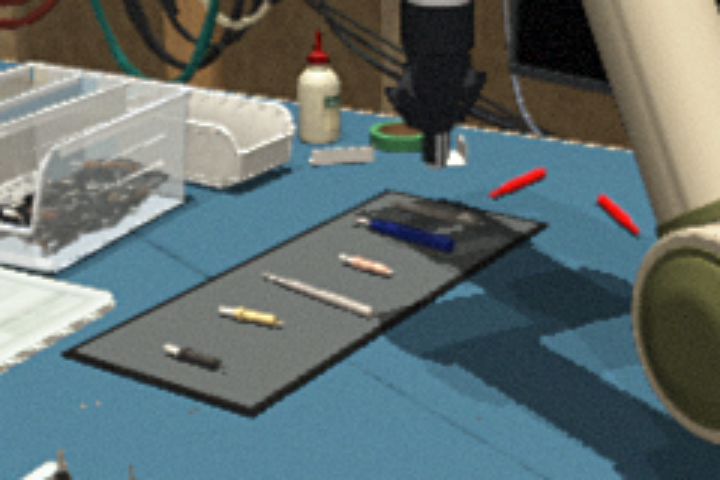

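In the side view the fingertips hover above the punch (450,210 in the crop) and the tools are undisturbed. Next I'll lift 10 cm, cross to the deburrer, descend and dwell.

```bash
python3 -m handwheel '0 0 1 0 0 0 0; 0 0 3.5 0 0 0 0; 0 0 6.5 0 0 0 0; 0 0 9 0 0 0 0; 0 0 10 0 0 0 0; 0 0 10 0 0 0 0; 0 0 10 0 0 0 0; 0 0 10 0 0 0 0'
python3 -m handwheel '0 1 0 0 0 0 0; 0.2 3 0 0 0 0 0; 0.4 5.5 0 0 0 0 0; 0.4 7 0 0 0 0 0; 0.4 7 0 0 0 0 0; 0.4 7 0 0 0 0 0; 0.4 7 0 0 0 0 0; 0.4 7 0 0 0 0 0'
python3 -m handwheel '0 0 -1 0 0 0 0; 0 0 -3.5 0 0 0 0; 0 0 -6.5 0 0 0 0; 0 0 -9 0 0 0 0; 0 0 -10 0 0 0 0; 0 0 -10 0 0 0 0; 0 0 -10 0 0 0 0; 0 0 -10 0 0 0 0'
python3 -m handwheel '0 0 0 0 0 0 0; 0 0 0 0 0 0 0; 0 0 0 0 0 0 0; 0 0 0 0 0 0 0; 0 0 0 0 0 0 0; 0 0 0 0 0 0 0; 0 0 0 0 0 0 0; 0 0 0 0 0 0 0' >/dev/null
python3 -m handwheel '0 0 0 0 0 0 0; 0 0 0 0 0 0 0; 0 0 0 0 0 0 0; 0 0 0 0 0 0 0; 0 0 0 0 0 0 0; 0 0 0 0 0 0 0; 0 0 0 0 0 0 0; 0 0 0 0 0 0 0' >/dev/null
python3 -m handwheel '0 0 0 0 0 0 0; 0 0 0 0 0 0 0; 0 0 0 0 0 0 0; 0 0 0 0 0 0 0; 0 0 0 0 0 0 0; 0 0 0 0 0 0 0; 0 0 0 0 0 0 0; 0 0 0 0 0 0 0'
```

```text
time_s: 6.2
position: [0.5406, -0.1905, 0.1598]
tool_rot: [[-0.935, 0.355, -0.002], [0.355, 0.935, 0.001], [0.003, 0.0, -1.0]]
ft_force: [-0.2, 0.2, 0.5]
grip_width: 0.0
gripper_force: 0.0
time_s: 6.87
position: [0.5452, -0.1216, 0.1611]
tool_rot: [[-0.935, 0.356, -0.0], [0.356, 0.935, -0.0], [0.0, -0.0, -1.0]]
ft_force: [-0.7, -0.9, -0.3]
grip_width: -0.0
gripper_force: 0.0
time_s: 7.53
position: [0.5459, -0.1213, 0.0626]
tool_rot: [[-0.935, 0.355, 0.002], [0.355, 0.935, -0.001], [-0.003, -0.0, -1.0]]
ft_force: [0.0, -0.0, -0.5]
grip_width: 0.0001
gripper_force: 0.0
time_s: 9.53
position: [0.5452, -0.1208, 0.0613]
tool_rot: [[-0.935, 0.355, 0.0], [0.355, 0.935, 0.0], [-0.0, 0.0, -1.0]]
ft_force: [0.5, 0.3, -0.4]
grip_width: -0.0
gripper_force: 0.0
```

Now the copper holder: shift (-0.7, +9.2) cm.

```bash
python3 -m handwheel '0 0 1 0 0 0 0; 0 0 3.5 0 0 0 0; 0 0 6.5 0 0 0 0; 0 0 9 0 0 0 0; 0 0 10 0 0 0 0; 0 0 10 0 0 0 0; 0 0 10 0 0 0 0; 0 0 10 0 0 0 0'
python3 -m handwheel '-0.1 1 0 0 0 0 0; -0.3 3.5 0 0 0 0 0; -0.5 6.2 0 0 0 0 0; -0.7 8.4 0 0 0 0 0; -0.7 9.2 0 0 0 0 0; -0.7 9.2 0 0 0 0 0; -0.7 9.2 0 0 0 0 0; -0.7 9.2 0 0 0 0 0'
python3 -m handwheel '0 0 -1 0 0 0 0; 0 0 -3.5 0 0 0 0; 0 0 -6.5 0 0 0 0; 0 0 -9 0 0 0 0; 0 0 -10 0 0 0 0; 0 0 -10 0 0 0 0; 0 0 -10 0 0 0 0; 0 0 -10 0 0 0 0'
python3 -m handwheel '0 0 0 0 0 0 0; 0 0 0 0 0 0 0; 0 0 0 0 0 0 0; 0 0 0 0 0 0 0; 0 0 0 0 0 0 0; 0 0 0 0 0 0 0; 0 0 0 0 0 0 0; 0 0 0 0 0 0 0' >/dev/null
python3 -m handwheel '0 0 0 0 0 0 0; 0 0 0 0 0 0 0; 0 0 0 0 0 0 0; 0 0 0 0 0 0 0; 0 0 0 0 0 0 0; 0 0 0 0 0 0 0; 0 0 0 0 0 0 0; 0 0 0 0 0 0 0' >/dev/null
python3 -m handwheel '0 0 0 0 0 0 0; 0 0 0 0 0 0 0; 0 0 0 0 0 0 0; 0 0 0 0 0 0 0; 0 0 0 0 0 0 0; 0 0 0 0 0 0 0; 0 0 0 0 0 0 0; 0 0 0 0 0 0 0'
python3 - <<'E'
from h import *
cv2.imwrite("pics/s3.png",cv2.resize(get_image("side")["color"][120:280,170:410],None,fx=3,fy=3)[:,:,::-1])
E
```

```text
time_s: 10.2
position: [0.5445, -0.1206, 0.1599]
tool_rot: [[-0.935, 0.355, -0.002], [0.355, 0.935, 0.001], [0.003, 0.0, -1.0]]
ft_force: [-1.3, 0.1, -0.5]
grip_width: 0.0001
gripper_force: 0.0
time_s: 10.87
position: [0.5383, -0.0296, 0.161]
tool_rot: [[-0.935, 0.355, -0.0], [0.355, 0.935, -0.0], [0.0, -0.0, -1.0]]
ft_force: [-0.3, -0.2, -0.6]
grip_width: -0.0002
gripper_force: 0.0
time_s: 11.53
position: [0.5391, -0.0294, 0.0627]
tool_rot: [[-0.935, 0.355, 0.003], [0.355, 0.935, -0.001], [-0.003, 0.0, -1.0]]
ft_force: [0.2, -0.6, -0.2]
grip_width: -0.0001
gripper_force: 0.0
time_s: 13.53
position: [0.5382, -0.0288, 0.0613]
tool_rot: [[-0.935, 0.355, -0.0], [0.355, 0.935, 0.0], [0.0, -0.0, -1.0]]
ft_force: [-0.2, 0.3, 0.1]
grip_width: -0.0
gripper_force: 0.0
```

View pics/s3.png

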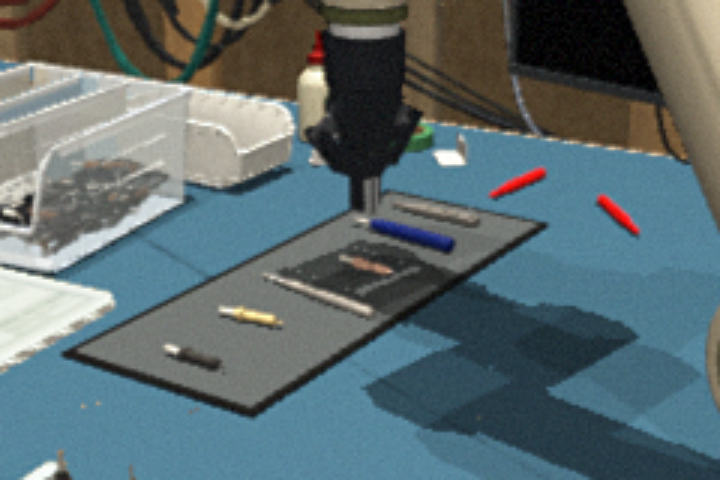

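The fingertips (365,210 in the crop) hang directly above the copper holder (365,265), and all the tools are in place, so I'm handing the job in.

```bash
python3 -c "
from rig import env
print(env.close_job())"
```

```text
the job is handed in; nothing more can be done
None
```

The arm pointed at the centre punch, the blue deburring tool and the copper holder for about 2 s each and finished over the copper one; no tool appeared touched or moved, and the job is handed in (no verdict was returned).

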